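Open the tin presentation box and point out the red tin

ROBOT

A 7-joint arm with a two-finger parallel gripper is mounted at the origin on the work surface. World frame = base frame: x ahead of the robot, y to its left, z up, the work surface at z = 0. Lengths are in m, angles in rad, forces in N, time in s.
With the tool pointing down it reaches from about 0.4 to 0.875 m from the base axis. Payload 19.3 kg.
Tool frame: the origin (TCP) lies on the centre line of the jaws, within the pads' length; the fingertips stand 19 mm ahead of it and the grasp point (between the pads) is the TCP (bot.nose_length is the distance from the TCP to the fingertips, in m); y points along the fingers, z is the direction in which the jaws open and shut, and the axes are right-handed (so a half turn about y gives the same grasp; the last joint's range is limited). The gripper opens to 85 mm and grips with 20 to 120 N. Pads are 22 mm wide; open, the fingers measure 114 mm over their backs; the gripper's body (76 mm by 85 mm) begins 54 mm behind the grasp point. The pads swing forward as they close: fully open they stand 13 mm farther back than shut.
Start: joints at [-0.07, 0.521, -0.036, 1.599, 0.021, 1.021, -0.113], TCP at [0.625, -0, 0.25] pointing down, gripper open.
Joint ranges: [-2.91, 2.91], [-0.3, 2.13], [-1.5, 1.42], [0.17, 2.43], [-1.26, 4.41], [0.16, 1.93], [-2.52, 2.52]. Speed limits (rad/s): [1.89, 1.89, 2.39, 2.39, 3.01, 3.01, 3.01].

INTERFACE

Orientations are given as [roll, pitch, yaw] about the fixed x, y, z axes, in that order (R = Rz(yaw) Ry(pitch) Rx(roll)).
In Python, from workcell import observe, cams, workorder, bot gives the robot as it stands. The module is installed in compiled form; this text tells all that it offers.
- The arm moves only by the tool apply_moves, never from a script. Its arguments are lists of equal length, an entry for each row: "jaw": the opening, from -1 (shut) to 1 (fully open), so that 0 is half open; "translation": the shift along the world's x, y, z in m, a list of three; "angular": the turn, a rotation vector about the world's x, y, z in degrees, a list of three. In form: {"jaw": [jaw, ...], "translation": [[x, y, z], ...], "angular": [[ax, ay, az], ...]}. A call has 1 to 5 rows; each row is the pose to reach, as a shift and turn from the pose commanded when the call began; what a row does not reach only later rows make up. A row lasts 1/10 s, in which the tool goes at most 50 mm and 8.59 degrees, less where a joint would pass 70% of its speed; a pose out of reach is approached as far as the arm can. A call with a gripper value outside its range is refused whole. The fingers move at their own pace and stop on an object; "newtons" is the grip in N (left out, the last holds). Time passes only in rows, so rows that repeat a pose let the fingers close. It gives the time, the measured TCP pose, the force and the opening at its end, in the units of the state.
- observe(): the state, without advancing time (a new reading comes with each control period).
- cams.grab_frame(name): name is "scene" or "side" or "wrist"; returns a dict with "pixels" (480x640x3 uint8, red, green, blue), "mtx" (3x3 intrinsics, pixels), "R" (3x3) and "t" (3): a world point X has camera coordinates R X + t. Camera axes: x right, y down, z forward; pixel columns grow to the right and rows downward; lengths in m; the calibration is good to about 2 mm. A picture is of the moment at which its call begins. There is no depth.
- workorder.job_done(): hands the job in, once; it reports no verdict.
The state is a dict: "clock": time; "qpos": joint angles; "qd": joint speeds; "joint_efforts": joint torques, N m; "position": TCP position; "tool_rot": TCP orientation; "force": force on the tool from outside, world axes, zero at the start; "moment": the same for the moment, N m; "grip_width": finger opening in m.
Only numpy, scipy, OpenCV 4.12 (cv2) and the standard library are available. Lean on these libraries where they do the work, as an engineer would, in place of code of your own. Each camera call takes 0.05 s, during which the arm holds its last target. There are 200 camera calls.

TASK

Show the customer the red tin: with a fingertip under the front lip, swing the lid of the white box up and over until it leans back and stays open by itself, without pinching or flinging it. Then rest a fingertip lightly on top of the red tin, touching no other tin, and finish the program with it still resting there. Nothing is picked up, every tin stays in its pocket, and the things around the box stay where they stand.

Things in the scene. Friction and masses are not known exactly. Their poses are not given: they have to be found in the camera images.
- box: White lacquered wooden presentation box, fixed to the counter: 150 mm deep (its x), 205 mm wide (y), 66 mm high, walls 8 mm. Origin: centre of its underside. Its x axis points from the front (lip side, facing the robot's left) to the hinged back (robot's right). Inside, six tins stand in round pockets of a yellow insert, centred at x = -32 or +32 mm and y = -62, 0 or +62 mm.
- lid (a joint): Opening angle of the box's lid, rad: 0 shut, 1.57 upright, 1.90 leaning back on its stop hinges. White board 168 mm (front to back) x 209 x 10 mm, 0.15 to 0.3 kg, hinged along the box's upper back edge. Nearly free hinge with slight damping, no catch: it falls shut short of upright, stays back by its weight beyond. A red and black roundel is printed on top.
- lid_lip (a point): Middle of the lower front edge of the lid, 168 mm from the hinge axis and 66.5 mm above the counter when shut; moves with the lid. The lid overhangs the box's front wall by 18 mm all along; a fingertip fits under this lip, and 1 to 2 N there lifts it.
- lid_hinge (a point): Middle of the hinge axis (along the box's y axis), at the lower back edge of the lid, 66.5 mm above the counter.
- tin_red: Loose bright red metal tin with a flat lid of the same colour and a thin brass line, 53 mm across, 46 mm high, 90 g, upright in one of the box's pockets (any of the six), hidden while the lid is shut. Origin: centre of its underside, 8 mm above the counter; its top is 54 mm above the counter, 12 mm below the box's rim.
- tin_green: Loose dark green metal tin with a flat lid of the same colour and a thin brass line, 53 mm across, 46 mm high, 90 g, upright in one of the box's pockets (any of the six), hidden while the lid is shut. Origin: centre of its underside, 8 mm above the counter; its top is 54 mm above the counter, 12 mm below the box's rim.
- tin_blue: Loose dark blue metal tin with a flat lid of the same colour and a thin brass line, 53 mm across, 46 mm high, 90 g, upright in one of the box's pockets (any of the six), hidden while the lid is shut. Origin: centre of its underside, 8 mm above the counter; its top is 54 mm above the counter, 12 mm below the box's rim.
- tin_sky: Loose pale sky blue metal tin with a flat lid of the same colour and a thin brass line, 53 mm across, 46 mm high, 90 g, upright in one of the box's pockets (any of the six), hidden while the lid is shut. Origin: centre of its underside, 8 mm above the counter; its top is 54 mm above the counter, 12 mm below the box's rim.
- tin_cream: Loose cream metal tin with a flat lid of the same colour and a thin brass line, 53 mm across, 46 mm high, 90 g, upright in one of the box's pockets (any of the six), hidden while the lid is shut. Origin: centre of its underside, 8 mm above the counter; its top is 54 mm above the counter, 12 mm below the box's rim.
- tin_black: Loose black metal tin with a flat lid of the same colour and a thin brass line, 53 mm across, 46 mm high, 90 g, upright in one of the box's pockets (any of the six), hidden while the lid is shut. Origin: centre of its underside, 8 mm above the counter; its top is 54 mm above the counter, 12 mm below the box's rim.
- loose_tin: Dark green tin of the same make (53 mm across, 46 mm high) standing loose on the counter between the box and the robot. Origin: centre of its underside. Bystander.
- mill: Dark wooden pepper mill, 52 mm across, 138 mm high, standing loose on the far side of the box. Origin: centre of its underside. Bystander.
- bowl: White ceramic tasting bowl, 90 mm across, 40 mm high, standing loose behind the hinged back of the box. Origin: centre of its underside. Bystander.

How it is judged:
By the outcome, as a careful person would: the job done as asked, in the order asked, and still so for the second after the job is handed in, while the arm keeps its last pose, push and grip.
It also fails if it takes over 51 s, if anything falls off the work surface, if the arm or the gripper's body presses on something with over 40 N, if the wrist force passes 120 N, or if a joint passes its speed limit or range.

## Working session

There is one attempt and no reset: what is moved stays moved. The work goes in short steps, Python scripts to look and compute and a tool call to move; the robot and the scene stay as the last step left them, time stands still between calls to the robot, and variables do not carry over. Pictures are saved under pics/ and viewed, about 8 in all and at most 12, crops included, and the job is handed in when it is done.

Besides the shell and the picture viewer there is one more tool, called as name(argument=value, ...) on one line, values as JSON. apply_moves: Moves the arm, as the interface text tells. Its arguments: {"type":"object","properties":{"jaw":{"type":"array"},"translation":{"type":"array"},"angular":{"type":"array"},"newtons":{"type":"number"}},"required":["jaw","translation","angular"]}

```bash
mkdir -p pics
python3 - <<'E'
from workcell import observe, cams, bot
import cv2,numpy as np
s=observe();print(s['clock'],s['position'],s['tool_rot'],s['force'],s['grip_width'],bot.nose_length)
for n in("scene","side"):
    f=cams.grab_frame(n);cv2.imwrite(f'pics/{n}0.png',f['pixels'][...,::-1]);print(n,f['mtx'].tolist(),np.round(f['R'],3).tolist(),f['t'], -f['R'].T@f['t'])
E
```

```text
0.0 [ 6.24688608e-01 -5.18205973e-05  2.49754282e-01] [-1.57189934e+00 -7.69185413e-05 -1.57084648e+00] [0.17267446 1.17355405 0.23686176] 0.08519433296063454 0.019
scene [[537.8653277110609, 0.0, 322.19203051628807], [0.0, 537.8653277110609, 232.15211034280355], [0.0, 0.0, 1.0]] [[0.676, 0.737, -0.015], [0.543, -0.511, -0.667], [-0.499, 0.443, -0.745]] [-0.42673331 -0.27849643  1.19612396] [ 1.03623705 -0.35704094  0.69936304]
side [[530.7840962498321, 0.0, 317.5404264535396], [0.0, 530.7840962498321, 241.6651024279413], [0.0, 0.0, 1.0]] [[-0.933, -0.359, -0.007], [-0.271, 0.718, -0.641], [0.234, -0.596, -0.768]] [0.56840581 0.20595783 0.71464983] [0.41898894 0.48202265 0.68434685]
```

View pics/scene0.png

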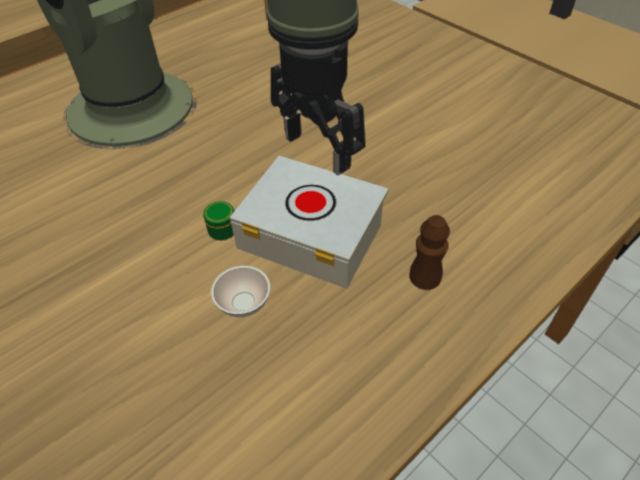

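View pics/side0.png

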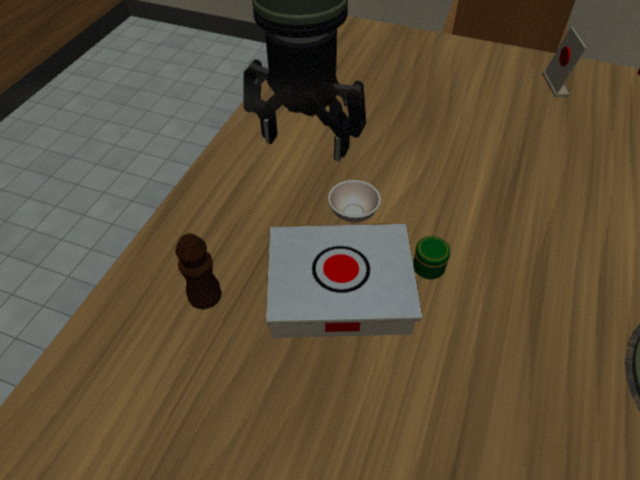

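Scene: box lid corners are near (281,157), (387,190), (348,258) and (232,217). Side: they are near (269,227), (411,226), (418,317) and (267,319), with the lip at the bottom. The loose tin, bowl and mill are all visible.

```bash
cat > h.py <<'E'
import numpy as np,cv2
from workcell import observe,cams
def ray(f,u,z):
    c=-f['R'].T@f['t'];d=f['R'].T@np.linalg.solve(f['mtx'],[u[0],u[1],1.]);return c+d*(z-c[2])/d[2]
def proj(f,X):
    p=f['mtx']@(f['R']@np.asarray(X)+f['t']);return p[:2]/p[2]
def st():
    s=observe();print(round(s['clock'],2),np.round(s['position'],4),np.round(s['tool_rot'],3),'F',np.round(s['force'],2),'q',np.round(s['qpos'],2),round(s['grip_width'],4));return s
E
python3 - <<'E'
from h import *
C={'scene':[(281,157),(387,190),(348,258),(232,217)],'side':[(418,317),(267,319),(269,227),(411,226)]}
# order: near-front, far-front, far-back, near-back
for n in C:
    f=cams.grab_frame(n);im=f['pixels'];h=cv2.cvtColor(im,cv2.COLOR_RGB2HSV)
    g=cv2.cvtColor(im,cv2.COLOR_RGB2GRAY)
    c=cv2.cornerSubPix(g,np.array(C[n],np.float32).reshape(-1,1,2),(5,5),(-1,-1),(3,40,.01)).reshape(-1,2)
    P=np.array([ray(f,u,.0765) for u in c]);print(n,np.round(c,1).tolist(),np.round(P[:,:2],4).tolist(),'edges',np.round(np.linalg.norm(P-np.roll(P,-1,0),axis=1),4))
    d=P[1]-P[2]+P[0]-P[3];print('centre',P.mean(0).round(4),'front dir deg',np.degrees(np.arctan2(d[1],d[0])))
    red=((h[...,0]<8)|(h[...,0]>172))&(h[...,1]>180)&(h[...,2]>90);grn=(abs(h[...,0].astype(int)-62)<12)&(h[...,1]>150)
    for nm,m in(('red',red),('grn',grn)):
        _,_,S,ce=cv2.connectedComponentsWithStats(m.astype(np.uint8))
        for s,k in zip(S[1:],ce[1:]):
            if s[4]>60: print(nm,s,k.round(1),ray(f,k,.0765 if nm=='red' else .03).round(4))
B={'scene':dict(bowl=((241,292),.04),millbase=((427,275),0.01),milltop=((435,226),.13)),'side':dict(bowl=((354.5,201),.04),millbase=((204,296),.01),milltop=((191,243),.13))}
for n in B:
    f=cams.grab_frame(n)
    for k,(u,z) in B[n].items(): print(n,k,ray(f,u,z).round(3))
st()
E
```

```text
scene [[278.3999938964844, 154.8000030517578], [387.79998779296875, 188.5], [348.29998779296875, 259.5], [229.1999969482422, 217.1999969482422]] [[0.429, 0.0811], [0.6222, 0.159], [0.6859, 0.0042], [0.4936, -0.0738]] edges [0.2083 0.1673 0.2076 0.1679]
centre [0.5577 0.0426 0.0765] front dir deg 112.51228483327831
red [296 191  30  22 491] [310.3 201.5] [0.5561 0.0442 0.0765]
grn [206 202  24  18 323] [217.9 210.9] [ 0.4274 -0.0581  0.03  ]
grn [204 214  25  12 110] [216.7 221.9] [ 0.4474 -0.0748  0.03  ]
grn [208 226  24  13 212] [220.4 232.6] [ 0.4719 -0.0843  0.03  ]
side [[422.20001220703125, 317.1000061035156], [266.1000061035156, 321.1000061035156], [269.3999938964844, 226.89999389648438], [411.0, 226.0]] [[0.4273, 0.0828], [0.6192, 0.1623], [0.684, 0.0085], [0.4822, -0.0696]] edges [0.2077 0.1669 0.2163 0.162 ]
centre [0.5532 0.046  0.0765] front dir deg 111.34227379429066
red [324 255  35  27 757] [340.7 268.1] [0.5559 0.0443 0.0765]
grn [421 237  26  22 421] [433.2 248. ] [ 0.4423 -0.0788  0.03  ]
grn [417 241  33  24 171] [431.3 258. ] [ 0.4405 -0.058   0.03  ]
grn [414 258  31  20 290] [427.7 270.3] [ 0.4401 -0.0325  0.03  ]
scene bowl [ 0.6   -0.136  0.04 ]
scene millbase [0.757 0.112 0.01 ]
scene milltop [0.757 0.107 0.13 ]
side bowl [ 0.589 -0.124  0.04 ]
side millbase [0.748 0.12  0.01 ]
side milltop [0.748 0.115 0.13 ]
0.3 [ 0.6249 -0.      0.2501] [-1.571 -0.    -1.571] F [ 0.37  0.36 -0.43] q [-0.07  0.52 -0.04  1.6   0.02  1.02 -0.11] 0.0853
```

```bash
cat >> h.py <<'E'
from scipy.spatial.transform import Rotation as Ro
al=np.radians(112.3);uf=np.array([np.cos(al),np.sin(al),0]);b=np.array([np.sin(al),-np.cos(al),0]);zz=np.array([0,0,1.])
ctr=np.array([.5564,.0439,0]);H=ctr-.084*uf+.0665*zz;BC=ctr-.009*uf
R0=Ro.from_euler('xyz',[-np.pi/2,0,-np.pi/2])
def tcp(p,z,th=45,nose=.019,half=.011,lat=0):   # inner-corner at p ahead of the hinge, world height z
    t=np.radians(th);a=-np.cos(t)*uf-np.sin(t)*zz;m=-np.sin(t)*uf+np.cos(t)*zz
    return H+p*uf+(z-H[2])*zz-half*m-nose*a+lat*b
def rot(th): return Ro.from_rotvec(-np.radians(90-th)*b)*Ro.from_rotvec([0,0,np.arctan2(b[1],b[0])])*R0
E
python3 - <<'E'
from h import *
print('H',H,'BC',BC,'b',b,'uf',uf)
dR=(rot(45)*R0.inv()).as_rotvec(degrees=True);print('dR',dR,np.linalg.norm(dR),rot(45).as_euler('xyz'))
W1=tcp(.228,.12);W2=tcp(.228,.047);W3=tcp(.157,.047)
print(W1,W1-[.625,0,.25],W2,W3)
E
```

```text
H [ 0.58827432 -0.03381762  0.0665    ] BC [0.55981511 0.03557311 0.        ] b [0.92520972 0.37945616 0.        ] uf [-0.37945616  0.92520972  0.        ]
dR [-44.41864612  -8.75485341  21.13608584] 49.96396407687524 [-1.57079633 -0.78539816 -1.1815879 ]
[0.49370883 0.19675686 0.12565685] [-0.13129117  0.19675686 -0.12434315] [0.49370883 0.19675686 0.05265685] [0.52065022 0.13106697 0.05265685]
```

apply_moves(jaw=[-1, -1, -1, -1], translation=[[-0.016, 0.025, 0], [-0.033, 0.05, -0.01], [-0.05, 0.075, -0.02], [-0.066, 0.1, -0.04]], angular=[[-5.55, -1.09, 2.64], [-11.1, -2.19, 5.28], [-16.66, -3.28, 7.93], [-22.2, -4.38, 10.57]])

```text
clock: 0.7
position: [0.5591, 0.1011, 0.2114]
tool_rot: [-1.524, -0.395, -1.392]
force: [0.3, 0.8, 0.1]
grip_width: 0.0282
```

apply_moves(jaw=[-1, -1, -1, -1, -1], translation=[[-0.016, 0.025, -0.02], [-0.033, 0.05, -0.04], [-0.05, 0.075, -0.06], [-0.0653, 0.0968, -0.0843], [-0.0653, 0.0968, -0.0843]], angular=[[-5.55, -1.09, 2.64], [-11.1, -2.19, 5.28], [-16.66, -3.28, 7.93], [-22.2, -4.38, 10.57], [-22.2, -4.38, 10.57]])

```text
clock: 1.2
position: [0.4896, 0.2019, 0.1211]
tool_rot: [-1.581, -0.788, -1.162]
force: [-0.1, 0.1, -0.4]
grip_width: -0.0004
```

Run:
```python
from h import *
s=st();print(tcp(.228,.12),(rot(45)*Ro.from_euler('xyz',s['tool_rot']).inv()).as_rotvec(degrees=True))
im=[]
for n in('scene','side'):
    f=cams.grab_frame(n);P=f['pixels'].copy();R=Ro.from_euler('xyz',s['tool_rot']).as_matrix()
    for k in(0,.019): cv2.circle(P,tuple(proj(f,s['position']+R[:,1]*k).astype(int)),2,(255,0,255),-1)
    c=proj(f,s['position']).astype(int);x,y=max(0,min(c[0]-100,440)),max(0,c[1]-120);im.append(cv2.resize(P[y:y+240,x:x+200],(400,480)))
cv2.imwrite('pics/a.png',np.hstack(im)[...,::-1])
```

```text
1.2 [0.4896 0.2019 0.1211] [-1.581 -0.788 -1.162] F [-0.06  0.05 -0.4 ] q [-0.97  0.76  0.12  1.88  0.71  1.05 -1.  ] -0.0004
[0.49370883 0.19675686 0.12565685] [ 0.29344603 -0.3375102  -0.66773319]
```

View pics/a.png

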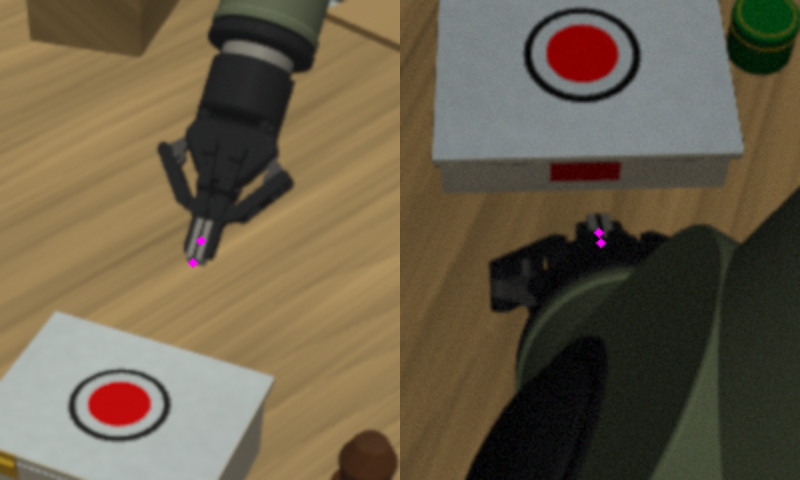

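Left, scene: the shut fingers point 45° down at the lip side of the box, with the tip at about (193,262), matching the projected nose. Right, side: the fingers sit near (598,225), centred in front of the lip. Next, down and settle.

apply_moves(jaw=[-1, -1, -1, -1, -1], translation=[[0, 0, -0.02], [0, 0, -0.045], [0, 0, -0.065], [0, 0, -0.073], [0, 0, -0.073]], angular=[[0, 0, 0], [0, 0, 0], [0, 0, 0], [0, 0, 0], [0, 0, 0]])

```text
clock: 1.8
position: [0.4941, 0.1959, 0.0532]
tool_rot: [-1.571, -0.785, -1.183]
force: [1.0, -0.1, -0.1]
grip_width: 0.0
```

Run:
```python
from h import *
s=st();print(tcp(.228,.047),(rot(45)*Ro.from_euler('xyz',s['tool_rot']).inv()).as_rotvec(degrees=True), tcp(.157,.047)-tcp(.228,.047))
```

```text
1.8 [0.4941 0.1959 0.0532] [-1.571 -0.785 -1.183] F [ 0.98 -0.09 -0.14] q [-0.97  0.89  0.13  1.87  0.74  0.95 -1.09] 0.0
[0.49370883 0.19675686 0.05265685] [-0.01347713 -0.00044458  0.09522572] [ 0.02694139 -0.06568989  0.        ]
```

apply_moves(jaw=[-1, -1, -1, -1, -1], translation=[[0.007, -0.017, 0], [0.014, -0.034, 0], [0.021, -0.051, 0], [0.026, -0.063, 0], [0.027, -0.0657, 0]], angular=[[0, 0, 0], [0, 0, 0], [0, 0, 0], [0, 0, 0], [0, 0, 0]])

```text
clock: 2.3
position: [0.5213, 0.1288, 0.0535]
tool_rot: [-1.57, -0.786, -1.184]
force: [0.9, 0.4, -0.3]
grip_width: 0.0
```

Run:
```python
from h import *
s=st();im=[]
for n in('scene','side'):
    f=cams.grab_frame(n);P=f['pixels'];c=proj(f,s['position']).astype(int);x,y=max(0,min(c[0]-100,440)),max(0,c[1]-120);im.append(cv2.resize(P[y:y+240,x:x+200],(400,480)))
cv2.imwrite('pics/b.png',np.hstack(im)[...,::-1])
# plan of the swing: commanded TCP deltas relative to tcp(.157,.047)
base=tcp(.157,.047);ins=.014
for ph in range(0,113,4):
    r=np.radians(ph);E=.168*np.array([np.cos(r),np.sin(r)])
    c=E-ins*np.array([.7071,.7071]) if ph<45 else (.168-ins)*np.array([np.cos(r),np.sin(r)])
    print(ph,np.round(tcp(c[0],c[1]+.0665)-base,3))
```

```text
2.3 [0.5213 0.1288 0.0535] [-1.57  -0.786 -1.184] F [ 0.95  0.36 -0.3 ] q [-0.89  0.88  0.19  1.94  0.82  0.85 -1.08] 0.0
0 [-0.     0.001  0.01 ]
4 [-0.     0.001  0.021]
8 [ 0.    -0.     0.033]
12 [ 0.001 -0.002  0.045]
16 [ 0.002 -0.005  0.056]
20 [ 0.003 -0.008  0.067]
24 [ 0.005 -0.012  0.078]
28 [ 0.007 -0.017  0.088]
32 [ 0.009 -0.023  0.099]
36 [ 0.012 -0.029  0.108]
40 [ 0.014 -0.035  0.118]
44 [ 0.017 -0.043  0.126]
48 [ 0.02  -0.05   0.134]
52 [ 0.024 -0.058  0.141]
56 [ 0.027 -0.066  0.147]
60 [ 0.03  -0.074  0.153]
64 [ 0.034 -0.083  0.158]
68 [ 0.038 -0.092  0.162]
72 [ 0.042 -0.101  0.166]
76 [ 0.045 -0.111  0.169]
80 [ 0.049 -0.121  0.171]
84 [ 0.053 -0.13   0.173]
88 [ 0.058 -0.14   0.173]
92 [ 0.062 -0.15   0.173]
96 [ 0.066 -0.16   0.173]
100 [ 0.07  -0.17   0.171]
104 [ 0.074 -0.18   0.169]
108 [ 0.078 -0.189  0.166]
112 [ 0.081 -0.199  0.162]
```

View pics/b.png

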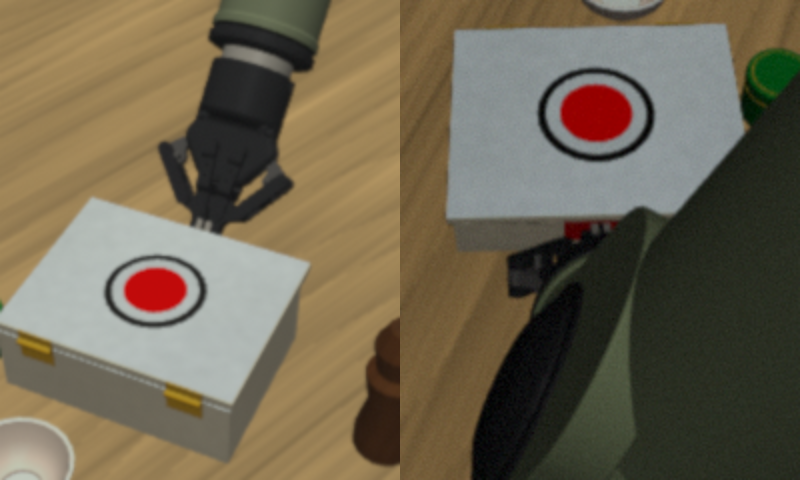

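Scene: the fingertips go in under the middle of the lip at about (205,228), the lid is still shut and the force is near zero. Start lifting gently.

apply_moves(jaw=[-1, -1, -1, -1, -1], translation=[[0, 0.001, 0.006], [0, 0.001, 0.012], [0, 0.001, 0.019], [0, 0, 0.026], [0, 0, 0.033]], angular=[[0, 0, 0], [0, 0, 0], [0, 0, 0], [0, 0, 0], [0, 0, 0]])

```text
clock: 2.9
position: [0.5208, 0.1315, 0.0867]
tool_rot: [-1.57, -0.785, -1.182]
force: [0.7, 0.9, -0.5]
grip_width: -0.0003
```

apply_moves(jaw=[-1, -1, -1, -1, -1], translation=[[0, -0.001, 0.006], [0.001, -0.002, 0.012], [0.0015, -0.0035, 0.018], [0.002, -0.005, 0.023], [0.002, -0.005, 0.023]], angular=[[0, 0, 0], [0, 0, 0], [0, 0, 0], [0, 0, 0], [0, 0, 0]])

```text
clock: 3.4
position: [0.5229, 0.1258, 0.1097]
tool_rot: [-1.57, -0.785, -1.183]
force: [-1.2, 3.3, -0.1]
grip_width: 0.0003
```

Run:
```python
from h import *
s=st();im=[]
for n in('scene','side'):
    f=cams.grab_frame(n);P=f['pixels'];c=proj(f,H).astype(int);c=proj(f,s['position']).astype(int);x,y=max(0,min(c[0]-100,440)),max(0,c[1]-120);im.append(cv2.resize(P[y:y+240,x:x+200],(400,480)))
cv2.imwrite('pics/c.png',np.hstack(im)[...,::-1])
```

```text
3.4 [0.5229 0.1258 0.1097] [-1.57  -0.785 -1.183] F [-1.18  3.26 -0.14] q [-0.88  0.77  0.18  1.95  0.8   0.92 -0.99] 0.0003
```

View pics/c.png

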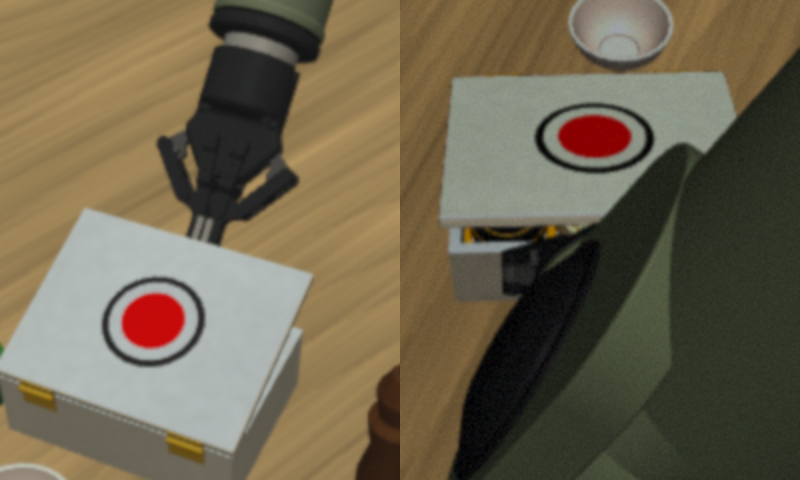

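Scene and side: the lid is up about 15°, riding on the fingers near (205,238), and nothing else has been disturbed. Continue along the arc.

apply_moves(jaw=[-1, -1, -1, -1, -1], translation=[[0.001, -0.002, 0.008], [0.002, -0.005, 0.0165], [0.0035, -0.008, 0.0245], [0.005, -0.012, 0.032], [0.0065, -0.0165, 0.04]], angular=[[0, 0, 0], [0, 0, 0], [0, 0, 0], [0, 0, 0], [0, 0, 0]])

```text
clock: 4.0
position: [0.5294, 0.1093, 0.1498]
tool_rot: [-1.57, -0.785, -1.182]
force: [0.0, 1.7, -1.0]
grip_width: -0.0002
```

apply_moves(jaw=[-1, -1, -1, -1, -1], translation=[[0.002, -0.0045, 0.0075], [0.004, -0.009, 0.0145], [0.0055, -0.0135, 0.022], [0.008, -0.019, 0.028], [0.01, -0.025, 0.034]], angular=[[0, 0, 0], [0, 0, 0], [0, 0, 0], [0, 0, 0], [0, 0, 0]])

```text
clock: 4.5
position: [0.5395, 0.0841, 0.1835]
tool_rot: [-1.57, -0.785, -1.182]
force: [1.4, 0.6, -0.8]
grip_width: -0.0002
```

apply_moves(jaw=[-1, -1, -1, -1, -1], translation=[[0.0025, -0.0055, 0.006], [0.0055, -0.0115, 0.011], [0.008, -0.0175, 0.0155], [0.01, -0.0235, 0.02], [0.0115, -0.0275, 0.023]], angular=[[0, 0, 0], [0, 0, 0], [0, 0, 0], [0, 0, 0], [0, 0, 0]])

```text
clock: 5.0
position: [0.5509, 0.0563, 0.2064]
tool_rot: [-1.57, -0.785, -1.182]
force: [0.4, 0.8, -2.2]
grip_width: -0.0002
```

Run:
```python
from h import *
s=st();im=[];print(s['position']-tcp(.157,.047))
for n in('scene','side'):
    f=cams.grab_frame(n);P=f['pixels'];c=proj(f,H).astype(int);x,y=max(0,min(c[0]-110,420)),max(0,c[1]-150);im.append(cv2.resize(P[y:y+240,x:x+200],(400,480)))
cv2.imwrite('pics/d.png',np.hstack(im)[...,::-1])
```

```text
5.0 [0.5509 0.0563 0.2064] [-1.57  -0.785 -1.182] F [ 0.4   0.78 -2.24] q [-0.78  0.58  0.22  1.96  0.81  0.97 -0.79] -0.0002
[ 0.03024679 -0.07472603  0.15375968]
```

View pics/d.png

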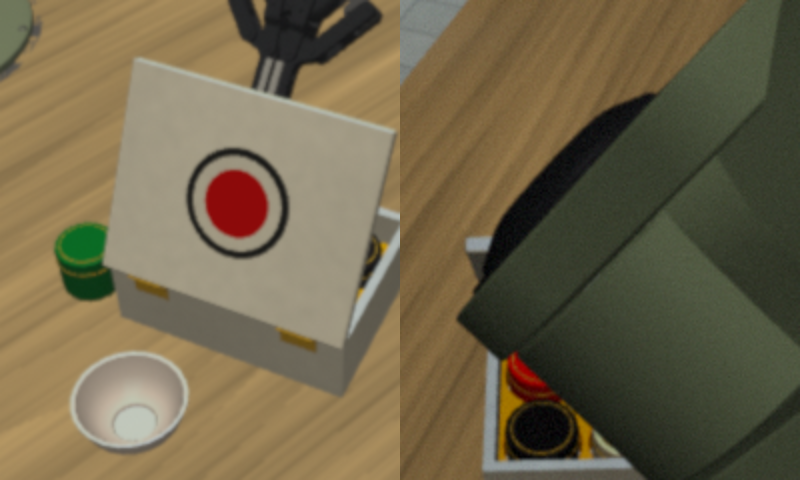

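Scene: the lid is up about 60° with the fingertips behind its upper edge, and the bowl and loose tin are unmoved. Side: the red tin shows in the far back pocket, with black in front of it. Continue past upright, slower.

apply_moves(jaw=[-1, -1, -1, -1, -1], translation=[[0.0025, -0.0055, 0.003], [0.005, -0.011, 0.006], [0.0075, -0.017, 0.0085], [0.01, -0.0225, 0.011], [0.012, -0.027, 0.013]], angular=[[0, 0, 0], [0, 0, 0], [0, 0, 0], [0, 0, 0], [0, 0, 0]])

```text
clock: 5.6
position: [0.5629, 0.0294, 0.2192]
tool_rot: [-1.57, -0.785, -1.182]
force: [0.4, -0.1, -0.3]
grip_width: -0.0004
```

apply_moves(jaw=[-1, -1, -1, -1, -1], translation=[[0.0015, -0.005, 0.0015], [0.003, -0.01, 0.003], [0.005, -0.015, 0.004], [0.007, -0.02, 0.005], [0.009, -0.0245, 0.006]], angular=[[0, 0, 0], [0, 0, 0], [0, 0, 0], [0, 0, 0], [0, 0, 0]])

```text
clock: 6.1
position: [0.5718, 0.0051, 0.2251]
tool_rot: [-1.571, -0.785, -1.182]
force: [-0.6, 0.8, -0.1]
grip_width: 0.0
```

apply_moves(jaw=[-1, -1, -1, -1, -1], translation=[[0.001, -0.003, 0.001], [0.002, -0.006, 0.001], [0.003, -0.008, 0.001], [0.004, -0.01, 0.001], [0.005, -0.012, 0.001]], angular=[[0, 0, 0], [0, 0, 0], [0, 0, 0], [0, 0, 0], [0, 0, 0]])

```text
clock: 6.6
position: [0.5768, -0.0065, 0.2259]
tool_rot: [-1.571, -0.785, -1.181]
force: [0.3, -0.3, 0.5]
grip_width: -0.0001
```

apply_moves(jaw=[-1, -1, -1, -1, -1], translation=[[0.001, -0.002, 0], [0.002, -0.004, 0], [0.0025, -0.006, 0], [0.003, -0.008, 0], [0.004, -0.01, 0]], angular=[[0, 0, 0], [0, 0, 0], [0, 0, 0], [0, 0, 0], [0, 0, 0]])

```text
clock: 7.1
position: [0.5807, -0.0166, 0.226]
tool_rot: [-1.571, -0.785, -1.182]
force: [-0.0, 0.2, 0.3]
grip_width: -0.0001
```

Run:
```python
from h import *
s=st();im=[];print(s['position']-tcp(.157,.047))
for n in('scene',):
    f=cams.grab_frame(n);P=f['pixels'];c=proj(f,H).astype(int);x,y=max(0,min(c[0]-110,420)),max(0,c[1]-180);im.append(cv2.resize(P[y:y+240,x:x+200],(400,480)))
cv2.imwrite('pics/e.png',np.hstack(im)[...,::-1])
```

```text
7.1 [ 0.5807 -0.0166  0.226 ] [-1.571 -0.785 -1.182] F [-0.03  0.17  0.29] q [-0.66  0.55  0.27  1.96  0.87  0.91 -0.69] -0.0001
[ 0.06006181 -0.14762769  0.17332426]
```

View pics/e.png

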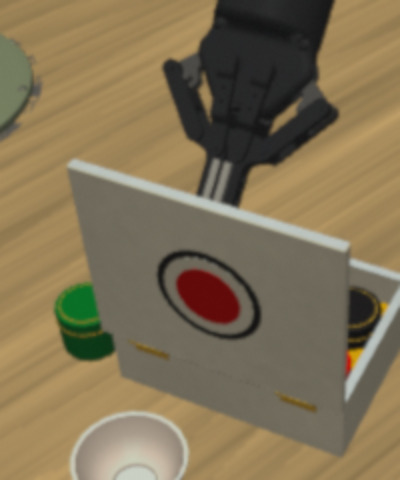

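Scene: the lid is upright or just past it, with the fingertips at its inner face near the top edge (215,195). Push on to about 104° to make sure it leans back, then back off.

apply_moves(jaw=[-1, -1, -1, -1, -1], translation=[[0.002, -0.004, 0], [0.003, -0.008, 0], [0.005, -0.012, 0], [0.006, -0.016, -0.001], [0.008, -0.02, -0.002]], angular=[[0, 0, 0], [0, 0, 0], [0, 0, 0], [0, 0, 0], [0, 0, 0]])

```text
clock: 7.65
position: [0.5888, -0.0368, 0.2239]
tool_rot: [-1.571, -0.785, -1.182]
force: [-0.9, 0.1, -0.6]
grip_width: 0.0002
```

apply_moves(jaw=[-1, -1, -1, -1, -1], translation=[[0.002, -0.004, 0], [0.003, -0.008, -0.001], [0.005, -0.012, -0.002], [0.005, -0.012, -0.002], [0.005, -0.012, -0.002]], angular=[[0, 0, 0], [0, 0, 0], [0, 0, 0], [0, 0, 0], [0, 0, 0]])

```text
clock: 8.15
position: [0.5937, -0.0484, 0.2219]
tool_rot: [-1.571, -0.785, -1.182]
force: [-0.3, 0.4, 0.7]
grip_width: 0.0001
```

apply_moves(jaw=[-1, -1, -1, -1, -1], translation=[[-0.005, 0.012, 0.002], [-0.015, 0.035, 0.01], [-0.028, 0.068, 0.02], [-0.038, 0.093, 0.03], [-0.046, 0.111, 0.04]], angular=[[0, 0, 0], [0, 0, 0], [0, 0, 0], [0, 0, 0], [0, 0, 0]])

```text
clock: 8.65
position: [0.5466, 0.0657, 0.2623]
tool_rot: [-1.571, -0.784, -1.179]
force: [1.2, -0.4, 0.6]
grip_width: 0.0002
```

Run:
```python
from h import *
s=st()
for n in('scene','side'):
    f=cams.grab_frame(n);cv2.imwrite(f'pics/f_{n}.png',f['pixels'][...,::-1])
    for ph in(90,100,109): print(n,ph,[proj(f,H+.168*(np.cos(np.radians(ph))*uf+np.sin(np.radians(ph))*zz)+k*.1045*b).round() for k in(-1,1)])
    for i in(-.032,.032):
        for j in(-.062,0,.062): print(i,j,(BC-i*uf+j*b).round(3),proj(f,BC-i*uf+j*b+.054*zz).round())
```

```text
8.65 [0.5466 0.0657 0.2623] [-1.571 -0.784 -1.179] F [ 1.19 -0.4   0.65] q [-0.79  0.49  0.21  1.92  0.77  1.08 -0.7 ] 0.0002
scene 90 [array([212., 138.]), array([351., 180.])]
scene 100 [array([201., 152.]), array([342., 196.])]
scene 109 [array([191., 167.]), array([333., 213.])]
-0.032 -0.062 [0.49  0.042 0.   ] [284. 192.]
-0.032 0 [0.548 0.065 0.   ] [317. 202.]
-0.032 0.062 [0.605 0.089 0.   ] [350. 213.]
0.032 -0.062 [ 0.515 -0.018  0.   ] [266. 216.]
0.032 0 [0.572 0.006 0.   ] [300. 228.]
0.032 0.062 [0.629 0.029 0.   ] [334. 240.]
side 90 [array([420., 142.]), array([260., 145.])]
side 100 [array([417., 129.]), array([261., 132.])]
side 109 [array([414., 121.]), array([263., 124.])]
-0.032 -0.062 [0.49  0.042 0.   ] [384. 289.]
-0.032 0 [0.548 0.065 0.   ] [341. 290.]
-0.032 0.062 [0.605 0.089 0.   ] [298. 291.]
0.032 -0.062 [ 0.515 -0.018  0.   ] [380. 254.]
0.032 0 [0.572 0.006 0.   ] [339. 255.]
0.032 0.062 [0.629 0.029 0.   ] [298. 256.]
```

View pics/f_scene.png

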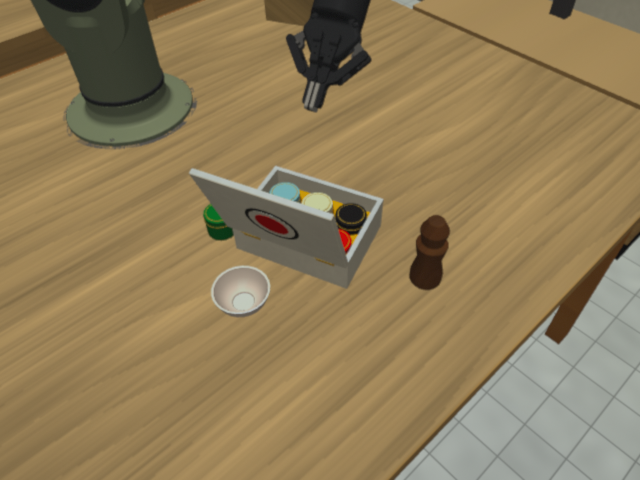

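View pics/f_side.png

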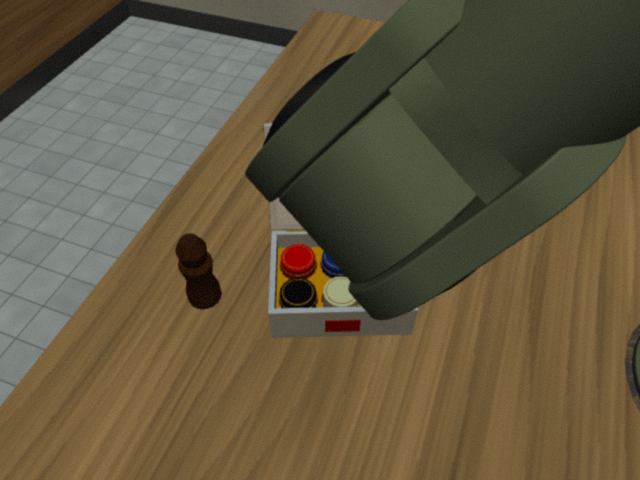

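Scene: the lid leans fully back, with top corners at (191,171) and (333,213), as projected for 109°. Bowl, mill and loose tin are in place. Side: the red tin is at (298,258), which is pocket (+32,+62) mm, at world (0.629, 0.029). The pad goes there.

Run:
```python
from h import *
s=st();f=cams.grab_frame('side');h=cv2.cvtColor(f['pixels'],cv2.COLOR_RGB2HSV)
m=((h[...,0]<8)|(h[...,0]>172))&(h[...,1]>180)&(h[...,2]>140);m[:235]=0;m[275:]=0
u=np.argwhere(m)[:,::-1];print(len(u),u.min(0),u.max(0));e=cv2.minEnclosingCircle(u.astype(np.float32));print(e)
tin=BC-.032*uf+.062*b;print('tin',tin)
th=75;t=np.radians(th);a=-np.cos(t)*uf-np.sin(t)*zz;mm=-np.sin(t)*uf+np.cos(t)*zz
T=tin-.005*uf+(.095+.011*np.cos(t))*zz;X=T-.019*a;cmd=np.array([.54765,.06257,.26166])
print(X,X-cmd,'turn',30*b,(rot(75)*rot(45).inv()).as_rotvec(degrees=True))
```

```text
8.75 [0.5471 0.0667 0.2627] [-1.568 -0.783 -1.178] F [-0.15 -0.54 -0.4 ] q [-0.79  0.49  0.21  1.92  0.77  1.08 -0.7 ] 0.0
616 [281 245] [314 270]
((297.5, 257.0), 16.620868682861328)
tin [0.62932071 0.02949268 0.        ]
[0.62935199 0.02941641 0.1161996 ] [ 0.08170199 -0.03315359 -0.1454604 ] turn [27.75629155 11.38368479  0.        ] [ 2.77562916e+01  1.13836848e+01 -9.65153783e-15]
```

apply_moves(jaw=[-1, -1, -1, -1, -1], translation=[[0.016, -0.0065, 0], [0.033, -0.013, -0.01], [0.049, -0.02, -0.02], [0.066, -0.0265, -0.03], [0.0817, -0.0332, -0.04]], angular=[[5.55, 2.28, 0], [11.1, 4.55, 0], [16.65, 6.83, 0], [22.2, 9.11, 0], [27.76, 11.38, 0]])

```text
clock: 9.3
position: [0.6301, 0.0289, 0.2218]
tool_rot: [-1.569, -0.257, -1.182]
force: [0.6, 1.0, -1.3]
grip_width: 0.0
```

apply_moves(jaw=[-1, -1, -1, -1, -1], translation=[[0, 0, -0.03], [0, 0, -0.06], [0, 0, -0.09], [0, 0, -0.1055], [0, 0, -0.1055]], angular=[[0, 0, 0], [0, 0, 0], [0, 0, 0], [0, 0, 0], [0, 0, 0]])

```text
clock: 9.8
position: [0.6283, 0.0289, 0.1146]
tool_rot: [-1.574, -0.261, -1.181]
force: [0.0, 0.3, 0.6]
grip_width: -0.0
```

Run:
```python
from h import *
s=st();im=[]
for n in('scene','side'):
    f=cams.grab_frame(n);P=f['pixels'];c=proj(f,s['position']).astype(int);x,y=max(0,min(c[0]-100,440)),max(0,c[1]-120);im.append(cv2.resize(P[y:y+240,x:x+200],(400,480)))
cv2.imwrite('pics/g.png',np.hstack(im)[...,::-1])
```

```text
9.8 [0.6283 0.0289 0.1146] [-1.574 -0.261 -1.181] F [0.03 0.28 0.58] q [-0.31  0.68  0.06  1.76  0.35  0.7  -0.14] -0.0
```

View pics/g.png

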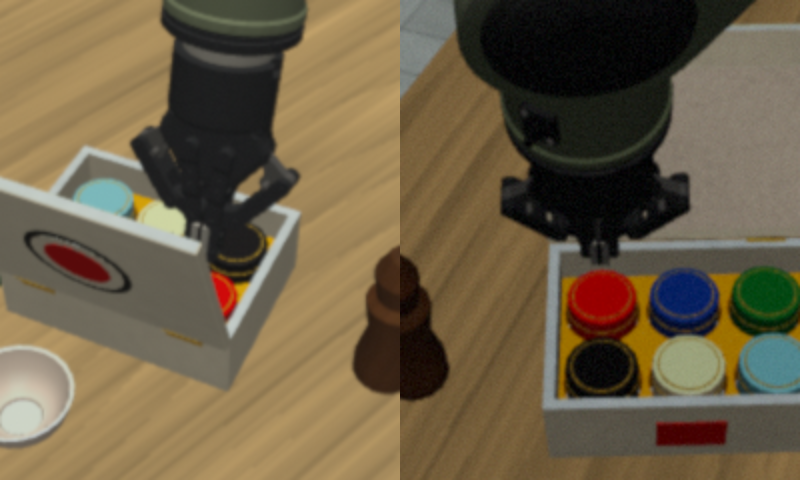

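The fingers hang above the red tin: tip (600,262) and tin centre (602,298) in the side crop. The lid is still back. Descend to about 5 mm above it, then in 1 mm steps.

apply_moves(jaw=[-1, -1, -1, -1, -1], translation=[[0, 0, -0.012], [0, 0, -0.024], [0, 0, -0.032], [0, 0, -0.036], [0, 0, -0.036]], angular=[[0, 0, 0], [0, 0, 0], [0, 0, 0], [0, 0, 0], [0, 0, 0]])

```text
clock: 10.4
position: [0.6291, 0.0294, 0.0798]
tool_rot: [-1.572, -0.261, -1.181]
force: [0.4, -0.2, 1.1]
grip_width: -0.0001
```

apply_moves(jaw=[-1, -1, -1, -1, -1], translation=[[0, 0, -0.001], [0, 0, -0.002], [0, 0, -0.002], [0, 0, -0.002], [0, 0, -0.002]], angular=[[0, 0, 0], [0, 0, 0], [0, 0, 0], [0, 0, 0], [0, 0, 0]])

```text
clock: 10.9
position: [0.6295, 0.0294, 0.0786]
tool_rot: [-1.57, -0.261, -1.182]
force: [-0.3, -0.6, -0.2]
grip_width: 0.0001
```

apply_moves(jaw=[-1, -1, -1, -1], translation=[[0, 0, -0.001], [0, 0, -0.001], [0, 0, -0.001], [0, 0, -0.001]], angular=[[0, 0, 0], [0, 0, 0], [0, 0, 0], [0, 0, 0]])

```text
clock: 11.3
position: [0.6294, 0.0294, 0.0775]
tool_rot: [-1.571, -0.261, -1.182]
force: [-0.5, 0.3, 0.7]
grip_width: -0.0001
```

apply_moves(jaw=[-1, -1, -1, -1], translation=[[0, 0, -0.001], [0, 0, -0.001], [0, 0, -0.001], [0, 0, -0.001]], angular=[[0, 0, 0], [0, 0, 0], [0, 0, 0], [0, 0, 0]])

```text
clock: 11.7
position: [0.6294, 0.0294, 0.0765]
tool_rot: [-1.571, -0.261, -1.182]
force: [0.0, -0.8, 0.8]
grip_width: -0.0002
```

apply_moves(jaw=[-1, -1, -1, -1], translation=[[0, 0, -0.0005], [0, 0, -0.001], [0, 0, -0.001], [0, 0, -0.001]], angular=[[0, 0, 0], [0, 0, 0], [0, 0, 0], [0, 0, 0]])

```text
clock: 12.1
position: [0.6294, 0.0294, 0.0755]
tool_rot: [-1.571, -0.261, -1.182]
force: [-0.2, -0.6, 0.6]
grip_width: -0.0002
```

apply_moves(jaw=[-1, -1, -1, -1], translation=[[0, 0, -0.0005], [0, 0, -0.0005], [0, 0, -0.0005], [0, 0, -0.0005]], angular=[[0, 0, 0], [0, 0, 0], [0, 0, 0], [0, 0, 0]])

```text
clock: 12.5
position: [0.6294, 0.0294, 0.075]
tool_rot: [-1.571, -0.261, -1.182]
force: [0.5, -0.1, -0.9]
grip_width: 0.0
```

apply_moves(jaw=[-1, -1, -1, -1], translation=[[0, 0, -0.0005], [0, 0, -0.0005], [0, 0, -0.0005], [0, 0, -0.0005]], angular=[[0, 0, 0], [0, 0, 0], [0, 0, 0], [0, 0, 0]])

```text
clock: 12.9
position: [0.6294, 0.0294, 0.0745]
tool_rot: [-1.571, -0.261, -1.182]
force: [0.2, -0.3, -0.0]
grip_width: -0.0
```

apply_moves(jaw=[-1, -1, -1], translation=[[0, 0, -0.0005], [0, 0, -0.0005], [0, 0, -0.0005]], angular=[[0, 0, 0], [0, 0, 0], [0, 0, 0]])

```text
clock: 13.2
position: [0.6295, 0.0294, 0.0743]
tool_rot: [-1.57, -0.262, -1.182]
force: [-1.5, 0.7, 5.7]
grip_width: 0.0002
```

apply_moves(jaw=[-1, -1, -1], translation=[[0, 0, -0.0005], [0, 0, -0.0005], [0, 0, -0.0005]], angular=[[0, 0, 0], [0, 0, 0], [0, 0, 0]])

```text
clock: 13.5
position: [0.6296, 0.0294, 0.0741]
tool_rot: [-1.57, -0.262, -1.182]
force: [-4.1, 0.6, 12.2]
grip_width: 0.0001
```

apply_moves(jaw=[-1, -1, -1, -1], translation=[[0, 0, 0.0007], [0, 0, 0.0007], [0, 0, 0.0007], [0, 0, 0.0007]], angular=[[0, 0, 0], [0, 0, 0], [0, 0, 0], [0, 0, 0]])

```text
clock: 13.9
position: [0.6295, 0.0294, 0.0743]
tool_rot: [-1.57, -0.262, -1.182]
force: [-1.5, 0.1, 5.9]
grip_width: 0.0001
```

Run:
```python
from h import *
s=st();im=[];F=[]
for n in('scene','side','scene','side','scene','side'):
    f=cams.grab_frame(n);F.append(observe()['force']);P=f['pixels'];c=proj(f,s['position']).astype(int);x,y=max(0,min(c[0]-100,440)),max(0,c[1]-120);im.append(cv2.resize(P[y:y+240,x:x+200],(400,480)))
print(np.round(F,1).tolist(),np.mean(F,0));cv2.imwrite('pics/h.png',np.hstack(im[-2:])[...,::-1]);st()
```

```text
13.9 [0.6295 0.0294 0.0743] [-1.57  -0.262 -1.182] F [-1.51  0.11  5.87] q [-0.32  0.74  0.08  1.77  0.36  0.62 -0.17] 0.0001
[[-1.0, -0.5, 5.4], [0.1, 0.0, 5.0], [-1.0, 0.3, 5.5], [-1.3, 0.8, 5.4], [-2.0, 0.7, 6.6], [-1.1, -0.1, 5.0]] [-1.08201249  0.22291495  5.48088792]
14.2 [0.6295 0.0294 0.0743] [-1.57  -0.262 -1.182] F [-1.13 -0.09  4.98] q [-0.32  0.74  0.08  1.77  0.36  0.62 -0.17] 0.0002
```

View pics/h.png

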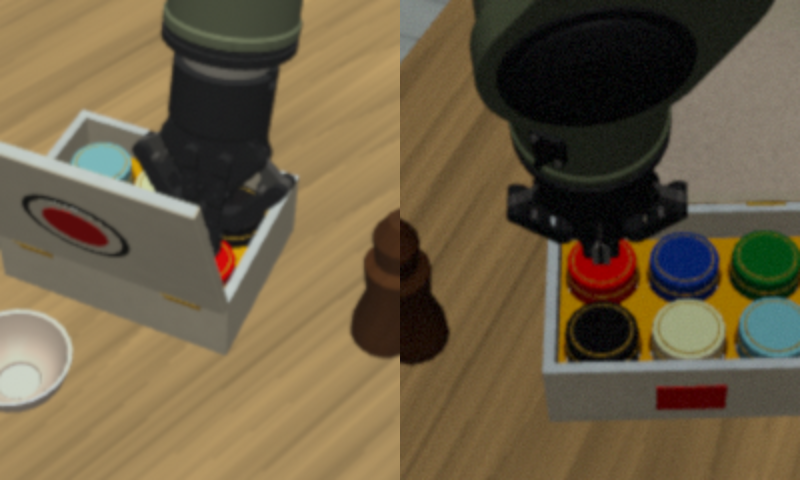

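Side: the fingertips rest on the red tin near (602,258), every tin is in its pocket, and the lid is back. The push is 5.5 N, so I'll lighten it a little.

apply_moves(jaw=[-1, -1, -1, -1], translation=[[0, 0, 0.0002], [0, 0, 0.0002], [0, 0, 0.0002], [0, 0, 0.0002]], angular=[[0, 0, 0], [0, 0, 0], [0, 0, 0], [0, 0, 0]])

```text
clock: 14.6
position: [0.6294, 0.0294, 0.0744]
tool_rot: [-1.57, -0.262, -1.182]
force: [0.0, -0.3, 3.4]
grip_width: 0.0002
```

Run:
```python
from h import *
F=[]
for i in range(6): f=cams.grab_frame('side');F.append(observe()['force'])
print(np.round(F,1).tolist(),np.mean(F,0));st()
```

```text
[[0.0, -0.1, 2.8], [0.5, -0.1, 3.3], [1.3, 0.3, 2.6], [1.1, 0.1, 2.4], [0.6, 0.2, 2.8], [-0.4, 0.2, 4.4]] [0.54542663 0.09206681 3.04921231]
14.9 [0.6294 0.0294 0.0744] [-1.571 -0.261 -1.182] F [-0.39  0.18  4.44] q [-0.32  0.74  0.08  1.77  0.36  0.63 -0.17] -0.0001
```

A steady light push of about 3 N. Handing in.

```bash
python3 -c "
from workcell import workorder
print(workorder.job_done())
from h import *
st()"
```

```text
the job is handed in; nothing more can be done
None
the job is handed in; nothing more can be done
```

The job is handed in at about 15 s: the lid stands open by itself and a fingertip is resting lightly on the red tin. The hand-in gives no verdict.

- **Lid:** I swung it up and over with the shut fingertips under the front lip, then backed the fingers off. It stayed leaning back, with its corners where I projected them for about 109°. Forces were about 3.5 N at most.
- **Red tin:** It was in the back pocket on the mill side, at about (0.629, 0.029). The push on it was about 3 N, averaged over six readings (2.4 to 4.4 N). While I was finding the contact, it briefly reached about 12 N before I eased off.
- **Everything else:** In the last picture all six tins were in their pockets, only the red one was touched, and the bowl and mill had not moved. The loose tin was out of that crop; it was in place when last seen, after the lid was opened.

No check failed or disagreed. I could not take a reading after handing in.

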